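# Load the paint caddy in order

### The job

Set up the paint caddy for work, in order: first stand the tall slim bottle in the caddy's pocket marked with one dot and let go of it, then stand the squat wide jar in the pocket marked with two dots. Set each down upright and fully into its pocket, without dropping it in from a height; the medium-sized pot and the three-dot pocket are not part of this job.

Things in the scene. Friction and masses are not known exactly. Their poses are not given: they have to be found in the camera images.
- tall_mid (a point): Tall slim closed bottle, white plastic, narrow grey cap: body 42 mm across up to 78 mm, cap 26 mm across, 100 mm high in all, 0.1 to 0.17 kg, standing loose on the table. Point: its centre, 50 mm above its base; z up its axis. Not the medium pot nearby (46 mm across, 78 mm high, grey lid as wide as its body).
- squat_mid (a point): Squat wide closed jar, white plastic with a grey lid of the same width, 62 mm across, 60 mm high, 0.14 to 0.25 kg, standing loose on the table. Point: its centre, 30 mm above its base; z up its axis.
- pocket_1 (a point): Centre of the floor of the one-dot pocket, an end one of three in a row in the caddy: a fixed plywood block 290 x 126 x 20 mm, flat on the table at any angle. Black 14 mm dots (1, 2, 3) on its wide margin mark the pockets: round, 84 mm across, 8 mm deep, 92 mm apart; floor 12 mm above the table. x: along the row to the two-dot pocket, y: away from the dots, z: up.
- pocket_2 (a point): Centre of the floor of the two-dot pocket, the middle one of the same caddy: round, 84 mm across, floor 12 mm above the table and 8 mm below the caddy's top face; same axes as the one-dot pocket.
There are look-alikes about, which are no part of the job. Leave any yellow look-alike of the part that bears tall_mid alone.

How it is judged:
On the way, in this order (a step that is already met when the one before it is completed fails the run):
1. the tall slim bottle stands in the one-dot pocket, let go (horizontal distance between tall_mid and pocket_1 below 0.022 m and z of tall_mid in the frame of pocket_1 between 0.044 and 0.054 m and angle between tall_mid's own z axis and vertical below 0.12 rad and linear speed of tall below 0.03 m/s and contact force between tall and the fingers below 0.3 N), for 0.2 s.
2. then the squat wide jar stands in the two-dot pocket, let go (horizontal distance between squat_mid and pocket_2 below 0.016 m and z of squat_mid in the frame of pocket_2 between 0.024 and 0.034 m and angle between squat_mid's own z axis and vertical below 0.12 rad and linear speed of squat below 0.03 m/s and contact force between squat and the fingers below 0.3 N), for 0.2 s.
At the end, for the whole second after the job is handed in: The tall bottle stands on the floor of the one-dot pocket (axis within 22 mm of its centre) and the squat jar on the floor of the two-dot pocket (within 16 mm), both seated to within 4 mm in height, upright within 7 degrees, at rest and released (all of step 1 and all of step 2); the robot touches nothing.
It fails at once if the tall bottle dropped or slammed into its pocket (faster than 0.75 m/s, a fall of about 30 mm) (horizontal distance between tall_mid and pocket_1 below 0.04 m and z of tall_mid in the frame of pocket_1 below 0.065 m and linear speed of tall above 0.75 m/s).
It fails at once if the squat jar dropped or slammed into its pocket (faster than 0.75 m/s, a fall of about 30 mm) (horizontal distance between squat_mid and pocket_2 below 0.04 m and z of squat_mid in the frame of pocket_2 below 0.045 m and linear speed of squat above 0.75 m/s).
It also fails if it takes over 67 s, if anything falls off the work surface, if the arm or the gripper's body presses on something with over 40 N, if the wrist force passes 120 N, or if a joint passes its speed limit or range.

### The arm

A 6-joint arm with a two-finger parallel gripper is mounted at the origin on the work surface. World frame = base frame: x ahead of the robot, y to its left, z up, the work surface at z = 0. Lengths are in m, angles in rad, forces in N, time in s.
With the tool pointing down it reaches from about 0.3 to 0.75 m from the base axis. Payload 8.5 kg.
Tool frame: the origin (TCP) lies midway between the tips of the shut fingers; the grasp point (between the pads) lies 19 mm behind it; z points along the fingers, y is the direction in which the jaws open and shut (so a half turn about z gives the same grasp; the last joint's range is limited). The gripper opens to 85 mm and grips with 20 to 120 N. Pads are 22 mm wide; open, the fingers measure 114 mm over their backs; the gripper's body (76 mm by 85 mm) begins 54 mm behind the grasp point. The pads swing forward as they close: fully open they stand 13 mm farther back than shut.
Start: joints at [1.035, 0.381, 1.297, -0, 1.464, -0.215], TCP at [0.173, 0.522, 0.231] pointing down, gripper open.
Joint ranges: [-3.11, 3.11], [-0.89, 2.33], [0.22, 2.48], [-1.42, 4.56], [0.17, 2.85], [-2.88, 2.88]. Speed limits (rad/s): [2.39, 2.39, 3.14, 3.14, 3.14, 3.14].

### API

Orientations are given as a rotation vector (axis times angle).
In Python, from plant import env gives the robot as it stands. The module is installed in compiled form; this text tells all that it offers.
- The arm moves only by the tool jog_arm, never from a script. Its argument "commands" is a list of rows, each an object of numbers: "tx", "ty", "tz": the shift along the world's x, y, z in mm; "wx", "wy", "wz": the turn, a rotation vector about the world's x, y, z in degrees; "jaw": the opening, from 0 (shut) to 1 (fully open). A call has 1 to 5 rows; each row shifts and turns the pose as measured when the row begins; what a row does not reach is not made up. A row lasts 1/8 s, in which the tool goes at most 62.5 mm and 10.7 degrees, less where a joint would pass 70% of its speed; a pose out of reach is approached as far as the arm can. A call is refused whole if a number of a shift passes 62.5 or a number of a turn 10.7, either way. A call with a gripper value outside its range is refused whole. The fingers move at their own pace and stop on an object; "squeeze" is the grip in N (left out, the last holds). Time passes only in rows, so rows that do not move let the fingers close. It gives the time, the measured TCP pose, the force and the opening at its end, in the units of the state.
- env.get_state(): the state, without advancing time (a new reading comes with each control period).
- env.read_camera(name): name is "side" or "top" or "wrist"; returns a dict with "pixels" (400x640x3 uint8, red, green, blue), "fx", "fy", "cx", "cy" (pixels), "xyz" and "rotation" of the camera in the world; the wrist camera has in their place "hand_eye" (4x4, takes a point from camera to tool coordinates, whose origin is the TCP and whose axes are the flange's). Camera axes: x right, y down, z forward; pixel columns grow to the right and rows downward; lengths in m; the calibration is good to about 2 mm. A picture is of the moment at which its call begins: read the wrist's pose just before it. There is no depth.
- env.close_job(): hands the job in, once; it reports no verdict.
The state is a dict: "t": time; "joints": joint angles; "qd": joint speeds; "tau": joint torques, N m; "tcp_pos": TCP position; "orientation": TCP orientation; "force": force on the tool from outside, world axes, zero at the start; "wrist_torque": the same for the moment, N m; "finger_gap": finger opening in m.
Only numpy, scipy, OpenCV 4.12 (cv2) and the standard library are available. Lean on these libraries where they do the work, as an engineer would, in place of code of your own. Each camera call takes 0.05 s, during which the arm holds its last target. There are 200 camera calls.

## Working session

There is one attempt and no reset: what is moved stays moved. The work goes in short steps, Python scripts to look and compute and a tool call to move; the robot and the scene stay as the last step left them, time stands still between calls to the robot, and variables do not carry over. Pictures are saved under pics/ and viewed, about 8 in all and at most 12, crops included, and the job is handed in when it is done.

Besides the shell and the picture viewer there is one more tool, called after "Call:" in YAML: its name, and indented under it one key for each argument. jog_arm: Moves the arm, as the interface text tells. Its arguments: {"type":"object","properties":{"commands":{"type":"array"},"squeeze":{"type":"number"}},"required":["commands"]}

```bash
mkdir -p pics
cat > h.py <<'E'
import numpy as np, cv2, json
from plant import env
from scipy.spatial.transform import Rotation as R
def snap(name, fn=None):
    s=env.get_state(); c=env.read_camera(name)
    im=np.ascontiguousarray(c["pixels"][:,:,::-1])
    if name=="wrist":
        H=np.array(c["hand_eye"]); Rt=R.from_rotvec(s["orientation"]).as_matrix()
        c["rotation"]=Rt@H[:3,:3]; c["xyz"]=np.array(s["tcp_pos"])+Rt@H[:3,3]
    c["rotation"]=np.array(c["rotation"])
    if c["rotation"].shape!=(3,3): c["rotation"]=R.from_rotvec(c["rotation"]).as_matrix()
    c["xyz"]=np.array(c["xyz"]); c["im"]=im
    if fn: cv2.imwrite("pics/"+fn,im)
    return c
def ray(c,u,v,z):
    d=c["rotation"]@np.array([(u-c["cx"])/c["fx"],(v-c["cy"])/c["fy"],1.])
    return c["xyz"]+d*(z-c["xyz"][2])/d[2]
def proj(c,p):
    q=c["rotation"].T@(np.array(p)-c["xyz"])
    return np.array([c["cx"]+c["fx"]*q[0]/q[2],c["cy"]+c["fy"]*q[1]/q[2]])
E
python3 - <<'E'
from h import *
a=snap("top","top0.png");b=snap("side","side0.png")
for c in(a,b):print(c["fx"],c["cx"],c["cy"],c["xyz"],c["rotation"].round(3).tolist())
cv2.imwrite("pics/both0.png",cv2.resize(np.vstack([a["im"],b["im"]]),None,fx=.75,fy=.75))
print(env.get_state())
E
```

```text
500.06928125341693 314.5102938297249 199.80051503307755 [ 0.44548517 -0.05195149  1.08959113] [[0.027, -0.994, 0.106], [-0.999, -0.024, 0.032], [-0.029, -0.107, -0.994]]
447.97168931830106 320.790439494763 202.29388168122483 [ 0.12349446 -0.52036037  0.68509108] [[0.745, -0.476, 0.468], [-0.667, -0.522, 0.531], [-0.009, -0.708, -0.706]]
{'t': 0.1, 'joints': array([ 1.03468260e+00,  3.81135986e-01,  1.29816416e+00,  5.97344833e-06,
        1.46358042e+00, -2.15259516e-01]), 'qd': array([ 1.40272911e-05,  4.75072246e-04, -3.02613088e-03,  3.72256830e-04,
        1.58280290e-03, -2.09087011e-03]), 'tau': array([ 3.92748305e-03, -4.49226022e+01, -2.31653327e+01, -1.94479321e-04,
        3.76390628e-03,  2.30175226e-05]), 'tcp_pos': array([0.17330294, 0.52171246, 0.23077658]), 'orientation': array([-5.01762061e-01, -3.10077927e+00,  1.87824033e-03]), 'force': array([-0.4645664 , -0.2647856 ,  1.00847442]), 'wrist_torque': array([-0.00738935, -0.01680353,  0.0014762 ]), 'finger_gap': 0.08551568232992644}
```

View pics/top0.png

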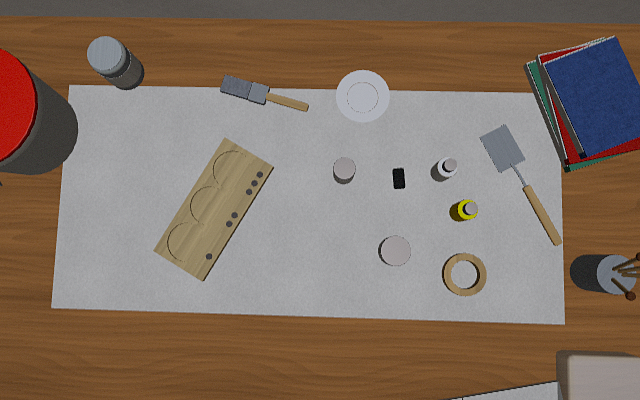

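View pics/side0.png

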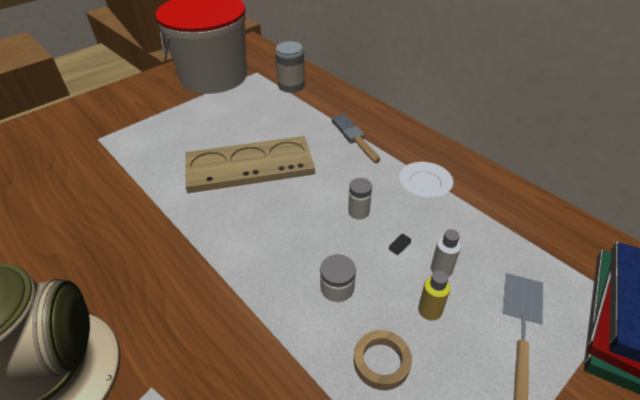

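The top picture shows the caddy at about (213,208), with one dot at (209,256), two at (229–235,215–224) and three at (250–260,175–190). The upright candidates:
- **White, narrow cap:** (446,168)
- **Yellow look-alike:** (465,210)
- **Medium pot:** (344,170)
- **Squat jar:** (395,250)

The white, narrow-capped one fits the bottle and the widest lid fits the jar. I'll measure them and check an enlarged crop.

Run:
```python
from h import *
a=snap("top");b=snap("side")
im=a["im"];hsv=cv2.cvtColor(im,cv2.COLOR_BGR2HSV)
# caddy
m=cv2.inRange(hsv,(8,60,60),(30,255,255));m[:120]=0;m[300:]=0;m[:,:140]=0;m[:,290:]=0
m=cv2.morphologyEx(m,cv2.MORPH_CLOSE,np.ones((7,7)))
cs=max(cv2.findContours(m,0,2)[0],key=cv2.contourArea)
box=cv2.boxPoints(cv2.minAreaRect(cs));P=np.array([ray(a,u,v,.02)[:2] for u,v in box])
print("caddy corners",box.round(1).tolist(),P.round(4).tolist(),"sides",np.linalg.norm(P-np.roll(P,1,0),axis=1),"ctr",P.mean(0))
def blobs(c,mask,x0,y0,x1,y1,z,amin=8):
    r=np.zeros_like(mask);r[y0:y1,x0:x1]=mask[y0:y1,x0:x1]
    n,l,s,ct=cv2.connectedComponentsWithStats(r)
    for i in range(1,n):
        if s[i,4]>=amin: print(s[i].tolist(),ct[i].round(1),ray(c,*ct[i],z).round(4))
g=cv2.cvtColor(im,6)
print("top dots");blobs(a,cv2.inRange(g,0,75)&cv2.erode(cv2.drawContours(np.zeros_like(g),[cs],-1,255,-1),np.ones((3,3))),150,130,280,290,.02)
gs=cv2.cvtColor(b["im"],6)
print("side dots");blobs(b,cv2.inRange(gs,0,60),185,140,315,187,.02,5)
c1=cv2.resize(im[140:285,320:500],None,fx=4,fy=4,interpolation=2)[:, :]
c2=cv2.resize(b["im"][165:325,310:470],None,fx=3,fy=3,interpolation=2)
c3=cv2.resize(im[125:290,145:280],None,fx=3,fy=3,interpolation=2)
H=np.zeros((600,800,3),np.uint8)
x=cv2.resize(im[140:280,325:485],None,fx=2.5,fy=2.5,interpolation=2);H[:350,:400]=x
x=cv2.resize(b["im"][170:330,310:470],None,fx=2.5,fy=2.5,interpolation=2);H[:400,400:]=x
x=cv2.resize(im[130:290,150:280],None,fx=1.5,fy=1.5,interpolation=2);H[355:595,:195]=x
cv2.imwrite("pics/crop1.png",H)
```

```text
caddy corners [[152.8000030517578, 250.39999389648438], [224.3000030517578, 135.8000030517578], [274.29998779296875, 167.10000610351562], [202.8000030517578, 281.6000061035156]] [[0.4421, 0.3269], [0.6961, 0.1839], [0.6291, 0.0715], [0.379, 0.2154]] sides [0.1281495  0.29141399 0.1308338  0.28858275] ctr [0.5365665  0.19943777]
top dots
[257, 172, 6, 6, 26] [259.4 174.2] [0.6128 0.1034 0.02  ]
[251, 181, 7, 5, 25] [254.  182.8] [0.5935 0.1144 0.02  ]
[246, 189, 6, 6, 26] [248.7 191.5] [0.5744 0.1252 0.02  ]
[232, 213, 6, 5, 24] [234.1 214.8] [0.523  0.1546 0.02  ]
[226, 221, 6, 6, 26] [228.7 223.5] [0.504  0.1656 0.02  ]
[206, 254, 6, 5, 28] [208.7 256. ] [0.4334 0.2054 0.02  ]
side dots
[289, 165, 4, 3, 9] [290.6 166.3] [0.5914 0.1139 0.02  ]
[298, 164, 5, 3, 11] [300. 165.] [0.6104 0.1029 0.02  ]
[279, 167, 5, 3, 12] [281.2 167.9] [0.5721 0.124  0.02  ]
[253, 171, 5, 3, 12] [255.2 171.9] [0.52   0.1528 0.02  ]
[244, 172, 4, 3, 11] [245.6 173.1] [0.5018 0.1641 0.02  ]
[207, 177, 5, 4, 15] [208.9 178.4] [0.4308 0.2046 0.02  ]
```

View pics/crop1.png

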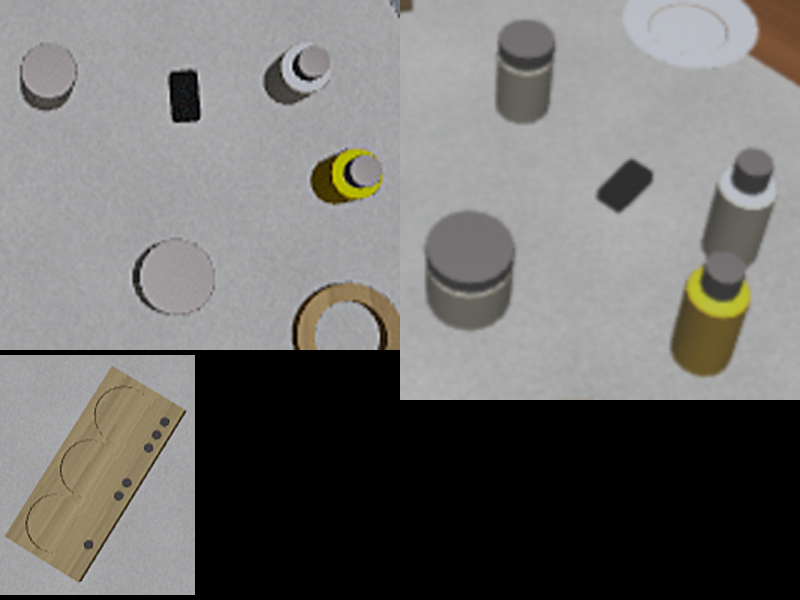

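The crop confirms the following:
- **Bottle:** white, narrow-capped, with its cap at about (450,165) in the top view.
- **Yellow look-alike:** right beside it, nearer the base. Leave alone.
- **Jar:** the wide lid at (395,250).
- **Medium pot:** (344,168).

Next: lid centres and the pocket arcs.

Run:
```python
from h import *
from scipy.optimize import least_squares
a=snap("top");b=snap("side");im=a["im"];g=cv2.cvtColor(im,6);hsv=cv2.cvtColor(im,40)
# pockets
o=np.array([.4334,.2054]);ex=np.array([.6128-.4334+.574-.4334,.1034-.2054+.1252-.2054]);ex/=np.linalg.norm(ex);ey=np.array([-ex[1],ex[0]])
print("ex",ex,"yaw",np.degrees(np.arctan2(ex[1],ex[0])))
bh=cv2.morphologyEx(g,cv2.MORPH_BLACKHAT,np.ones((7,7)))
pts=[]
for v in range(135,285):
  for u in range(150,280):
    if bh[v,u]>18:
      q=ray(a,u,v,.02)[:2]-o;x,y=q@ex,q@ey
      if 25<y*1000<104 and -50<x*1000<235: pts.append((x,y))
pts=np.array(pts)
def f(p):
  d=np.hypot(pts[:,0,None]-(p[0]+.092*np.arange(3)),pts[:,1,None]-p[1])-.042
  return np.take_along_axis(d,np.abs(d).argmin(1)[:,None],1)[:,0]
r=least_squares(f,[0,.055],loss="soft_l1",f_scale=.001)
print(len(pts),r.x,np.abs(f(r.x)).mean())
for i in range(3):print("pocket",i+1,(o+(r.x[0]+.092*i)*ex+r.x[1]*ey).round(4))
# lids: segment by hsv (reddish gray) print centre
def lid(c,roi,z,lo,hi,bgr):
  x0,y0,x1,y1=roi;sub=c["im"][y0:y1,x0:x1].astype(int)
  m=(np.abs(sub-np.array(bgr)).max(2)<14).astype(np.uint8)*255
  m=cv2.morphologyEx(m,cv2.MORPH_OPEN,np.ones((3,3)))
  k=max(cv2.findContours(m,0,1)[0],key=cv2.contourArea);e=cv2.fitEllipse(cv2.convexHull(k))
  u,v=e[0][0]+x0,e[0][1]+y0;p=ray(c,u,v,z)
  print((round(u,1),round(v,1)),"axes",np.round(e[1],1),"xyz",p.round(4),"diam mm",(np.array(e[1])/c["fx"]*np.linalg.norm(p-c["xyz"])*1000).round(1))
for n,roi,z,(u,v) in [("bottle",(430,150,470,190),.1,(450,165)),("squat",(370,230,420,275),.06,(395,250)),("pot",(325,150,365,190),.078,(344,168)),("yellow",(445,195,485,225),.1,(469,208))]:
  print(n,im[v,u]);lid(a,roi,z,0,0,im[v,u])
bi=b["im"]
for n,roi,z,(u,v) in [("bottle",(435,225,465,245),.1,(451,236)),("squat",(315,250,365,290),.06,(338,269)),("yellow",(425,265,455,287),.1,(440,278))]:
  print("side",n,bi[v,u]);lid(b,roi,z,0,0,bi[v,u])
```

```text
ex [ 0.86901084 -0.49479305] yaw -29.656104560603367
247 [0.00091197 0.05710583] 0.0023654294685643965
pocket 1 [0.4624 0.2546]
pocket 2 [0.5424 0.2091]
pocket 3 [0.6223 0.1635]
bottle [143 141 147]
(450.9, 163.7) axes [10.5 11.9] xyz [ 0.63 -0.29  0.1 ] diam mm [21.7 24.6]
squat [154 153 158]
(401.3, 254.5) axes [45.  75.6] xyz [ 0.4476 -0.1988  0.06  ] diam mm [ 93.6 157.3]
pot [152 151 155]
(344.0, 167.3) axes [20.3 21.8] xyz [ 0.6218 -0.0782  0.078 ] diam mm [41.7 44.7]
yellow [147 144 150]
(471.7, 207.2) axes [10.9 11.4] xyz [ 0.5439 -0.3304  0.1   ] diam mm [22.6 23.6]
side bottle [113 112 116]
(451.6, 234.3) axes [ 9.8 13.7] xyz [ 0.6259 -0.2896  0.1   ] diam mm [17.5 24.6]
side squat [115 115 118]
(337.6, 268.3) axes [27.6 34.9] xyz [ 0.4521 -0.1891  0.06  ] diam mm [48.1 60.7]
side yellow [114 113 118]
(439.9, 276.1) axes [12.1 15. ] xyz [ 0.5405 -0.3303  0.1   ] diam mm [20.  24.9]
```

Call:
jog_arm:
  commands:
    - {"tx": 30, "ty": -53, "wz": -5}
    - {"tx": 30, "ty": -53, "wz": -6.3}
    - {"tx": 30, "ty": -53}
    - {"tx": 30, "ty": -53}
    - {"tx": 30, "ty": -53}
  squeeze: 30

```text
schema error: expected keys tx, ty, tz, wx, wy, wz, jaw
```

Call:
jog_arm:
  commands:
    - {"tx": 30, "ty": -53}
    - {"tx": 30, "ty": -53}
    - {"tx": 30, "ty": -53}
    - {"tx": 30, "ty": -53}
    - {"tx": 30, "ty": -53}

```text
schema error: expected keys tx, ty, tz, wx, wy, wz, jaw
```

Call:
jog_arm:
  commands:
    - {"tx": 30, "ty": -53, "tz": 0, "wx": 0, "wy": 0, "wz": -5, "jaw": 1}
    - {"tx": 30, "ty": -53, "tz": 0, "wx": 0, "wy": 0, "wz": -6.3, "jaw": 1}
    - {"tx": 30, "ty": -53, "tz": 0, "wx": 0, "wy": 0, "wz": 0, "jaw": 1}
    - {"tx": 30, "ty": -53, "tz": 0, "wx": 0, "wy": 0, "wz": 0, "jaw": 1}
    - {"tx": 30, "ty": -53, "tz": 0, "wx": 0, "wy": 0, "wz": 0, "jaw": 1}
  squeeze: 30

```text
t: 0.92
tcp_pos: [0.3248, 0.2518, 0.2306]
orientation: [0.803, 3.036, 0.001]
force: [0.3, 0.1, -0.1]
finger_gap: 0.0854
```

Call:
jog_arm:
  commands:
    - {"tx": 30, "ty": -53, "tz": 0, "wx": 0, "wy": 0, "wz": 0, "jaw": 1}
    - {"tx": 30, "ty": -53, "tz": 0, "wx": 0, "wy": 0, "wz": 0, "jaw": 1}
    - {"tx": 30, "ty": -53, "tz": 0, "wx": 0, "wy": 0, "wz": 0, "jaw": 1}
    - {"tx": 30, "ty": -53, "tz": 0, "wx": 0, "wy": 0, "wz": 0, "jaw": 1}
    - {"tx": 30, "ty": -53, "tz": 0, "wx": 0, "wy": 0, "wz": 0, "jaw": 1}

```text
t: 1.55
tcp_pos: [0.4772, -0.0214, 0.2316]
orientation: [0.803, 3.033, 0.003]
force: [1.2, 0.5, -0.2]
finger_gap: 0.0856
```

Call:
jog_arm:
  commands:
    - {"tx": 30, "ty": -53, "tz": 0, "wx": 0, "wy": 0, "wz": 0, "jaw": 1}
    - {"tx": 30, "ty": -53, "tz": 0, "wx": 0, "wy": 0, "wz": 0, "jaw": 1}
    - {"tx": 30, "ty": -53, "tz": 0, "wx": 0, "wy": 0, "wz": 0, "jaw": 1}
    - {"tx": 30, "ty": -53, "tz": 0, "wx": 0, "wy": 0, "wz": 0, "jaw": 1}
    - {"tx": 30, "ty": -50, "tz": 0, "wx": 0, "wy": 0, "wz": 0, "jaw": 1}

```text
t: 2.17
tcp_pos: [0.6297, -0.2916, 0.2315]
orientation: [0.806, 3.031, 0.004]
force: [0.7, 0.4, 0.5]
finger_gap: 0.0855
```

Run:
```python
from h import *
w=snap("wrist","wrist1.png");print(env.get_state()["tcp_pos"],w["xyz"],w["rotation"].round(3).tolist())
for n,p in [("bottle",(.629,-.29,.1)),("yellow",(.542,-.3303,.1)),("squat",(.453,-.19,.06))]:print(n,proj(w,p))
```

```text
[ 0.6312199  -0.29769792  0.22894978] [ 0.56890114 -0.25647174  0.3738164 ] [[0.498, 0.833, 0.241], [0.867, -0.479, -0.135], [0.003, 0.276, -0.961]]
bottle [320.90985308 191.13039189]
yellow [227.43919231 126.99364762]
squat [319.71059952 -56.93501364]
```

View pics/wrist1.png

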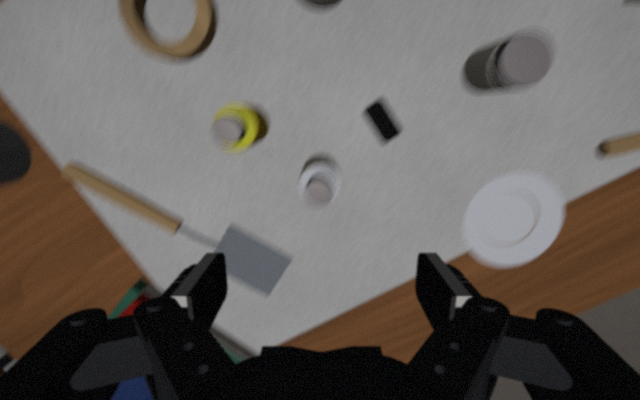

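The wrist picture shows the white bottle's cap at (318,190), against a predicted (321,191), and the yellow one at (228,130). The measurements agree, so I'm descending.

Call:
jog_arm:
  commands:
    - {"tx": 0, "ty": 0, "tz": 0, "wx": 0, "wy": 0, "wz": 0, "jaw": 1}
    - {"tx": -3, "ty": 6, "tz": -40, "wx": 0, "wy": 0, "wz": 0, "jaw": 1}
    - {"tx": 0, "ty": 0, "tz": -40, "wx": 0, "wy": 0, "wz": 0, "jaw": 1}
    - {"tx": 0, "ty": 0, "tz": 0, "wx": 0, "wy": 0, "wz": 0, "jaw": 1}

```text
t: 2.72
tcp_pos: [0.6275, -0.2903, 0.1472]
orientation: [0.812, 3.03, 0.003]
force: [0.7, 0.4, -0.3]
finger_gap: 0.0858
```

Run:
```python
from h import *
w=snap("wrist","wrist2.png");print(env.get_state()["tcp_pos"])
im=w["im"];h=cv2.cvtColor(im,40)
pr=proj(w,(.6285,-.291,.1));print(pr)
u,v=pr.astype(int);cv2.imwrite("pics/w2c.png",cv2.resize(im,None,fx=.75,fy=.75))
```

```text
[ 0.62841886 -0.29075485  0.14964496]
[319.53001457 227.66208901]
```

View pics/wrist2.png

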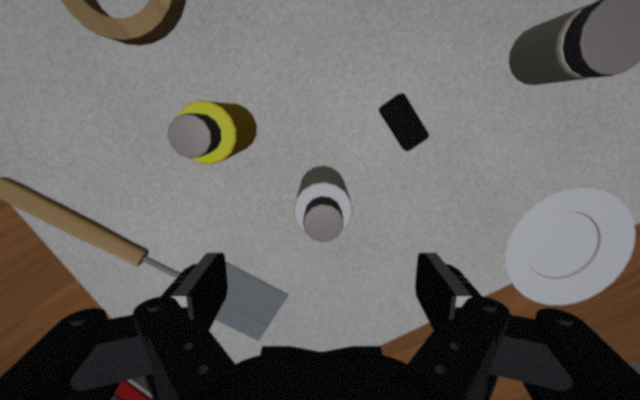

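The cap is at (323,222), against a predicted (320,228), so the offset is under 3 mm. The fingers straddle the bottle and nothing is below them. I'll descend and grip.

Call:
jog_arm:
  commands:
    - {"tx": 0, "ty": 0, "tz": -40, "wx": 0, "wy": 0, "wz": 0, "jaw": 1}
    - {"tx": 0, "ty": 0, "tz": -40, "wx": 0, "wy": 0, "wz": 0, "jaw": 1}
    - {"tx": 0, "ty": 0, "tz": -28, "wx": 0, "wy": 0, "wz": 0, "jaw": 1}
    - {"tx": 0, "ty": 0, "tz": 0, "wx": 0, "wy": 0, "wz": 0, "jaw": 1}

```text
t: 3.28
tcp_pos: [0.6323, -0.2913, 0.0511]
orientation: [0.803, 3.011, -0.008]
force: [0.1, 0.2, 0.4]
finger_gap: 0.0855
```

Call:
jog_arm:
  commands:
    - {"tx": 0, "ty": 0, "tz": 0, "wx": 0, "wy": 0, "wz": 0, "jaw": 0.35}
    - {"tx": 0, "ty": 0, "tz": 0, "wx": 0, "wy": 0, "wz": 0, "jaw": 0.35}
    - {"tx": 0, "ty": 0, "tz": 0, "wx": 0, "wy": 0, "wz": 0, "jaw": 0.3}
    - {"tx": 0, "ty": 0, "tz": 0, "wx": 0, "wy": 0, "wz": 0, "jaw": 0.3}
  squeeze: 30

```text
t: 3.78
tcp_pos: [0.6346, -0.2925, 0.0581]
orientation: [0.8, 3.002, -0.014]
force: [1.2, 0.7, -1.1]
finger_gap: 0.0406
```

Run:
```python
from h import *
s=env.get_state();print(s["t"],s["joints"].round(3),s["qd"].round(3),s["tcp_pos"],s["force"],s["finger_gap"],s["wrist_torque"].round(2))
w=snap("wrist","wrist3.png");print(R.from_rotvec(s["orientation"]).as_matrix().round(3))
```

```text
3.775 [-0.602  0.769  1.096  0.004  1.24  -1.653] [-0.001 -0.005 -0.004 -0.001  0.003  0.001] [ 0.63461291 -0.2924613   0.05814052] [ 1.16715653  0.69082208 -1.12115891] 0.04064107114302901 [ 0.01 -0.02  0.01]
[[-0.867  0.498  0.031]
 [ 0.497  0.867 -0.017]
 [-0.036  0.    -0.999]]
```

View pics/wrist3.png

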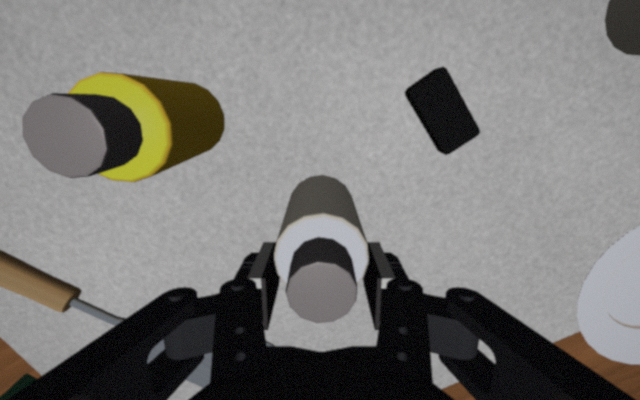

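The pads hold the top of the white body just below the cap, because the arm stopped about 15 mm high with a 2° tilt. I'll reopen, straighten, go lower and grip again.

Call:
jog_arm:
  commands:
    - {"tx": 0, "ty": 0, "tz": 0, "wx": 0, "wy": 0, "wz": 0, "jaw": 1}
    - {"tx": 0, "ty": 0, "tz": 0, "wx": 0, "wy": 0, "wz": 0, "jaw": 1}
    - {"tx": -3, "ty": 1, "tz": -6, "wx": 1.0, "wy": 1.8, "wz": 0, "jaw": 1}
    - {"tx": -1, "ty": 0, "tz": -7, "wx": 0, "wy": 0, "wz": 0, "jaw": 1}
    - {"tx": 0, "ty": 0, "tz": -4, "wx": 0, "wy": 0, "wz": 0, "jaw": 1}

```text
t: 4.45
tcp_pos: [0.6304, -0.2915, 0.0399]
orientation: [-0.808, -3.033, -0.001]
force: [0.7, 0.2, -0.0]
finger_gap: 0.0855
```

Run:
```python
from h import *
s=env.get_state();print(s["t"],s["joints"].round(3),s["qd"].round(3),s["tcp_pos"],s["force"].round(1),s["finger_gap"])
print(R.from_rotvec(s["orientation"]).as_matrix()[:,2].round(3))
w=snap("top","top1.png")
```

```text
4.45 [-0.603  0.798  1.092 -0.     1.255 -1.653] [ 0.     0.038  0.02   0.    -0.06   0.001] [ 0.63038453 -0.29150434  0.03991035] [ 0.7  0.2 -0. ] 0.08553049917011372
[-0.002  0.001 -1.   ]
```

Straight and at 0.040 m. I'll close with small corrections for drift.

Call:
jog_arm:
  commands:
    - {"tx": -1, "ty": 0, "tz": -2, "wx": 0, "wy": 0, "wz": 0, "jaw": 0.3}
    - {"tx": 0, "ty": 0, "tz": -1, "wx": 0, "wy": 0, "wz": 0, "jaw": 0.3}
    - {"tx": 0, "ty": 0, "tz": -1, "wx": 0, "wy": 0, "wz": 0, "jaw": 0.3}
    - {"tx": 0, "ty": 0, "tz": 0, "wx": 0, "wy": 0, "wz": 0, "jaw": 0.3}
  squeeze: 35

```text
t: 5.0
tcp_pos: [0.6294, -0.2914, 0.0361]
orientation: [-0.808, -3.034, -0.001]
force: [-0.4, -0.1, -0.9]
finger_gap: 0.0409
```

Call:
jog_arm:
  commands:
    - {"tx": 0, "ty": 0, "tz": 20, "wx": 0, "wy": 0, "wz": 0, "jaw": 0.3}
    - {"tx": 0, "ty": 0, "tz": 40, "wx": 0, "wy": 0, "wz": 0, "jaw": 0.3}
    - {"tx": 0, "ty": 0, "tz": 40, "wx": 0, "wy": 0, "wz": 0, "jaw": 0.3}
    - {"tx": 0, "ty": 0, "tz": 30, "wx": 0, "wy": 0, "wz": 0, "jaw": 0.3}
    - {"tx": 0, "ty": 0, "tz": 0, "wx": 0, "wy": 0, "wz": 0, "jaw": 0.3}

```text
t: 5.62
tcp_pos: [0.6282, -0.2906, 0.1675]
orientation: [-0.807, -3.03, -0.003]
force: [0.1, -0.1, -1.7]
finger_gap: 0.0412
```

Run:
```python
from h import *
s=env.get_state();print(s["t"],s["joints"].round(3),s["tcp_pos"],s["force"].round(1),s["finger_gap"])
print(R.from_rotvec(s["orientation"]).as_matrix()[:,2].round(3))
w=snap("wrist","wrist4.png");b=snap("side")
H=np.vstack([cv2.resize(w["im"],None,fx=.6,fy=.6),cv2.resize(b["im"],None,fx=.6,fy=.6)]);cv2.imwrite("pics/held.png",H)
```

```text
5.625 [-0.604  0.683  0.942 -0.     1.523 -1.654] [ 0.62819039 -0.29062076  0.16752548] [ 0.1 -0.1 -1.7] 0.041224241516051904
[-0.005  0.003 -1.   ]
```

View pics/held.png

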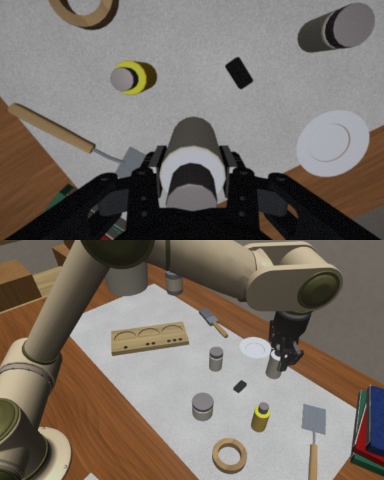

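The bottle is held upright and clear of the table, and the force shows about 1.7 N of weight. I'll carry it to the one-dot pocket at about (0.462, 0.2545).

Call:
jog_arm:
  commands:
    - {"tx": -8, "ty": 25, "tz": 0, "wx": 0, "wy": 0, "wz": 0, "jaw": 0.3}
    - {"tx": -15, "ty": 50, "tz": 0, "wx": 0, "wy": 0, "wz": 0, "jaw": 0.3}
    - {"tx": -16, "ty": 52, "tz": 0, "wx": 0, "wy": 0, "wz": 0, "jaw": 0.3}
    - {"tx": -16, "ty": 52, "tz": 0, "wx": 0, "wy": 0, "wz": 0, "jaw": 0.3}
    - {"tx": -16, "ty": 52, "tz": 0, "wx": 0, "wy": 0, "wz": 0, "jaw": 0.3}

```text
t: 6.35
tcp_pos: [0.5502, -0.0547, 0.1518]
orientation: [-0.81, -3.006, -0.011]
force: [0.9, 0.0, -1.7]
finger_gap: 0.0409
```

Call:
jog_arm:
  commands:
    - {"tx": -16, "ty": 52, "tz": 0, "wx": 0, "wy": 0, "wz": 0, "jaw": 0.3}
    - {"tx": -16, "ty": 52, "tz": 0, "wx": 0, "wy": 0, "wz": 0, "jaw": 0.3}
    - {"tx": -16, "ty": 52, "tz": 0, "wx": 0, "wy": 0, "wz": 0, "jaw": 0.3}
    - {"tx": -16, "ty": 52, "tz": 0, "wx": 0, "wy": 0, "wz": 0, "jaw": 0.3}
    - {"tx": -16, "ty": 50, "tz": 0, "wx": 0, "wy": 0, "wz": 0, "jaw": 0.3}

```text
t: 6.98
tcp_pos: [0.4622, 0.2113, 0.1431]
orientation: [-0.809, -2.99, -0.006]
force: [1.2, 0.6, -1.5]
finger_gap: 0.0415
```

Call:
jog_arm:
  commands:
    - {"tx": -8, "ty": 28, "tz": 0, "wx": 0, "wy": 0, "wz": 0, "jaw": 0.3}
    - {"tx": 0, "ty": 0, "tz": 0, "wx": 0, "wy": 0, "wz": 0, "jaw": 0.3}
    - {"tx": 0, "ty": 0, "tz": 0, "wx": 0, "wy": 0, "wz": 0, "jaw": 0.3}

```text
t: 7.35
tcp_pos: [0.4502, 0.2419, 0.1387]
orientation: [-0.799, -2.985, 0.001]
force: [0.1, -0.4, -2.0]
finger_gap: 0.0415
```

```bash
cat >> h.py <<'E'
def go(x,y,z,yaw=60.35):
    s=env.get_state();M=R.from_rotvec(s["orientation"]).as_matrix()
    zt=M[:,2];w=np.degrees(np.cross(zt,[0,0,-1]))
    j=np.degrees(np.arctan2(M[1,1],M[0,1]));dj=(yaw-j+90)%180-90
    print("t",round(s["t"],2),"tcp",s["tcp_pos"].round(4),"shift mm",((np.array([x,y,z])-s["tcp_pos"])*1000).round(1),"turn",w[:2].round(2),"wz",round(dj,2),"F",s["force"].round(1),"gap",round(s["finger_gap"],4),"q6",round(s["joints"][5],2))
E
python3 - <<'E'
from h import *
go(.462,.2545,.14)
w=snap("wrist","wrist5.png");
for x,y in[(.462,.254),(.5415,.2085)]:print(proj(w,(x,y,.012)))
E
```

```text
t 7.35 tcp [0.4502 0.2419 0.1387] shift mm [11.8 12.6  1.3] turn [-0.74 -2.86] wz 0.32 F [ 0.1 -0.4 -2. ] gap 0.0415 q6 -0.81
[340.83346959 206.22886675]
[339.90561304 300.44804279]
```

Call:
jog_arm:
  commands:
    - {"tx": 8, "ty": 8, "tz": 0, "wx": -0.7, "wy": -2.8, "wz": 0.3, "jaw": 0.3}
    - {"tx": 4, "ty": 4, "tz": -15, "wx": 0, "wy": 0, "wz": 0, "jaw": 0.3}
    - {"tx": 0, "ty": 0, "tz": -15, "wx": 0, "wy": 0, "wz": 0, "jaw": 0.3}
    - {"tx": 0, "ty": 0, "tz": 0, "wx": 0, "wy": 0, "wz": 0, "jaw": 0.3}

```text
t: 7.9
tcp_pos: [0.4634, 0.2505, 0.105]
orientation: [-0.813, -3.03, 0.003]
force: [-0.5, 0.2, -2.1]
finger_gap: 0.041
```

Run:
```python
from h import *
go(.462,.2545,.1)
w=snap("wrist","wrist6.png");
for x,y in[(.462,.254),(.5415,.2085)]:print(proj(w,(x,y,.02)))
```

```text
t 7.9 tcp [0.4634 0.2505 0.105 ] shift mm [-1.4  4.  -5. ] turn [ 0.03 -0.29] wz 0.37 F [-0.5  0.2 -2.1] gap 0.041 q6 -0.78
[323.58536065 205.18885702]
[323.94136814 312.23071896]
```

View pics/wrist6.png

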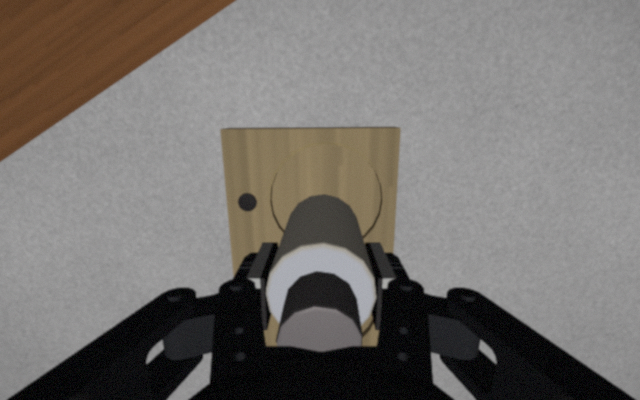

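The one-dot pocket shows its rims at u≈271 and 382, v≈203, which puts its centre at (326,203) against a predicted (324,205). The dot is at (247,203) and the bottle is held upright. I'll lower it.

Call:
jog_arm:
  commands:
    - {"tx": -1, "ty": 4, "tz": -20, "wx": 0, "wy": -0.3, "wz": 0.3, "jaw": 0.3}
    - {"tx": 0, "ty": 1, "tz": -20, "wx": 0, "wy": 0, "wz": 0, "jaw": 0.3}
    - {"tx": 0, "ty": 0, "tz": -5, "wx": 0, "wy": 0, "wz": 0, "jaw": 0.3}

```text
t: 8.32
tcp_pos: [0.4643, 0.255, 0.0607]
orientation: [0.808, 3.033, 0.003]
force: [-0.4, 0.4, -1.6]
finger_gap: 0.0413
```

Run:
```python
from h import *
go(.4625,.255,.049)
```

```text
t 8.32 tcp [0.4643 0.255  0.0607] shift mm [ -1.8   0.  -11.7] turn [-0.04  0.21] wz 0.17 F [-0.4  0.4 -1.6] gap 0.0413 q6 -0.77
```

Call:
jog_arm:
  commands:
    - {"tx": -1, "ty": 0, "tz": -4, "wx": 0, "wy": 0.2, "wz": 0, "jaw": 0.3}
    - {"tx": 0, "ty": 0, "tz": -4, "wx": 0, "wy": 0, "wz": 0, "jaw": 0.3}
    - {"tx": 0, "ty": 0, "tz": -3, "wx": 0, "wy": 0, "wz": 0, "jaw": 0.3}

```text
t: 8.7
tcp_pos: [0.4642, 0.2549, 0.0506]
orientation: [0.809, 3.034, 0.003]
force: [0.8, 0.9, -0.6]
finger_gap: 0.0411
```

Run:
```python
from h import *
go(.4625,.255,.049)
```

```text
t 8.7 tcp [0.4642 0.2549 0.0506] shift mm [-1.7  0.1 -1.6] turn [-0.08  0.13] wz 0.21 F [ 0.8  0.9 -0.6] gap 0.0411 q6 -0.77
```

Call:
jog_arm:
  commands:
    - {"tx": 0, "ty": 0, "tz": -2, "wx": 0, "wy": 0, "wz": 0, "jaw": 0.3}
    - {"tx": 0, "ty": 0, "tz": -1, "wx": 0, "wy": 0, "wz": 0, "jaw": 0.3}

```text
t: 8.95
tcp_pos: [0.4644, 0.2549, 0.0479]
orientation: [0.809, 3.033, 0.004]
force: [-2.0, -0.4, 6.0]
finger_gap: 0.0413
```

It is on the pocket floor with 6 N of contact. I'll release and go straight up.

Call:
jog_arm:
  commands:
    - {"tx": 0, "ty": 0, "tz": 0, "wx": 0, "wy": 0, "wz": 0, "jaw": 0.6}
    - {"tx": 0, "ty": 0, "tz": 0, "wx": 0, "wy": 0, "wz": 0, "jaw": 1}
    - {"tx": 0, "ty": 0, "tz": 0, "wx": 0, "wy": 0, "wz": 0, "jaw": 1}
    - {"tx": 0, "ty": 0, "tz": 0, "wx": 0, "wy": 0, "wz": 0, "jaw": 1}

```text
t: 9.45
tcp_pos: [0.4648, 0.2551, 0.0484]
orientation: [0.808, 3.032, 0.005]
force: [0.3, 0.1, -1.7]
finger_gap: 0.0853
```

Call:
jog_arm:
  commands:
    - {"tx": 0, "ty": 0, "tz": 20, "wx": 0, "wy": 0, "wz": 0, "jaw": 1}
    - {"tx": 0, "ty": 0, "tz": 40, "wx": 0, "wy": 0, "wz": 0, "jaw": 1}
    - {"tx": 0, "ty": 0, "tz": 50, "wx": 0, "wy": 0, "wz": 0, "jaw": 1}
    - {"tx": 0, "ty": 0, "tz": 40, "wx": 0, "wy": 0, "wz": 0, "jaw": 1}
    - {"tx": 0, "ty": 0, "tz": 0, "wx": 0, "wy": 0, "wz": 0, "jaw": 1}

```text
t: 10.07
tcp_pos: [0.4639, 0.2548, 0.2027]
orientation: [0.809, 3.033, 0.004]
force: [-1.2, 0.7, -0.8]
finger_gap: 0.0854
```

Run:
```python
from h import *
go(.453,-.190,.2)
b=snap("side","side2.png");a=snap("top","top2.png")
P1=(.4625,.255)
for c in(a,b):
  for z in(.012,.09,.112):print(z,proj(c,P1+(z,)).round(1))
w=snap("wrist","w7.png")
i=proj(b,P1+(.05,)).astype(int)
H=np.zeros((600,800,3),np.uint8)
H[:400,:640]=w["im"]
x=cv2.resize(b["im"][max(i[1]-50,0):i[1]+50,max(i[0]-65,0):i[0]+65],None,fx=3,fy=3)[:, :];H[300:300+x.shape[0],410:410+x.shape[1]]=x[:300,:390]
cv2.imwrite("pics/placed1.png",H)
```

```text
t 10.07 tcp [0.4639 0.2548 0.2027] shift mm [ -10.9 -444.8   -2.7] turn [-0.1   0.16] wz 0.2 F [-1.2  0.7 -0.8] gap 0.0854 q6 -0.77
0.012 [187.5 241.8]
0.09 [176.6 240.9]
0.112 [173.2 240.6]
0.012 [209.7 164.2]
0.09 [203.2 137.1]
0.112 [201.3 128.9]
```

View pics/placed1.png

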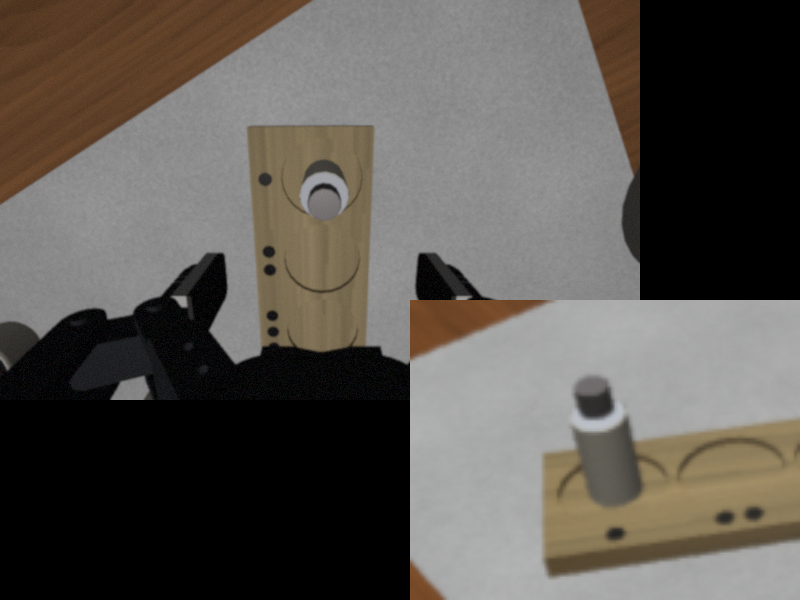

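The bottle stands upright near the middle of the one-dot pocket, with its cap at (324,203) in the wrist view and the pocket rims at u≈281 and 362. Next is the jar.

Call:
jog_arm:
  commands:
    - {"tx": 0, "ty": -40, "tz": 5, "wx": 0, "wy": 0, "wz": 0, "jaw": 1}
    - {"tx": 0, "ty": -55, "tz": 3, "wx": 0, "wy": 0, "wz": 0, "jaw": 1}
    - {"tx": 0, "ty": -55, "tz": 3, "wx": 0, "wy": 0, "wz": 0, "jaw": 1}
    - {"tx": 0, "ty": -55, "tz": 3, "wx": 0, "wy": 0, "wz": 0, "jaw": 1}
    - {"tx": 0, "ty": -55, "tz": 3, "wx": 0, "wy": 0, "wz": 0, "jaw": 1}

```text
t: 10.85
tcp_pos: [0.4589, -0.0102, 0.2087]
orientation: [-0.795, -3.021, 0.007]
force: [1.6, 0.5, -0.5]
finger_gap: 0.0858
```

Call:
jog_arm:
  commands:
    - {"tx": 0, "ty": -55, "tz": 3, "wx": 0, "wy": 0, "wz": 0, "jaw": 1}
    - {"tx": 0, "ty": -55, "tz": 3, "wx": 0, "wy": 0, "wz": 0, "jaw": 1}
    - {"tx": 0, "ty": -50, "tz": 3, "wx": 0, "wy": 0, "wz": 0, "jaw": 1}
    - {"tx": 0, "ty": -20, "tz": 0, "wx": 0, "wy": 0, "wz": 0, "jaw": 1}
    - {"tx": 0, "ty": 0, "tz": 0, "wx": 0, "wy": 0, "wz": 0, "jaw": 1}

```text
t: 11.48
tcp_pos: [0.4558, -0.1978, 0.2111]
orientation: [-0.799, -3.006, 0.0]
force: [0.0, -0.2, -0.1]
finger_gap: 0.0856
```

Run:
```python
from h import *
go(.453,-.190,.2)
w=snap("wrist","w8.png");print(proj(w,(.453,-.19,.06)))
# top-view jar: lid vs shade from earlier top picture without the arm
im=cv2.imread("pics/top0.png");a=snap("top")
roi=cv2.cvtColor(im[225:280,368:424],6)
c=cv2.HoughCircles(cv2.resize(roi,None,fx=4,fy=4,interpolation=2),cv2.HOUGH_GRADIENT,1,100,param1=60,param2=15,minRadius=50,maxRadius=80)
u,v,r=c[0,0]/4;print(u+368,v+225,r,ray(a,u+368,v+225,.06).round(4))
# pocket centres from the arm-free wrist picture are checked later
g=cv2.medianBlur(cv2.cvtColor(w["im"],6),5)
print(cv2.HoughCircles(g,cv2.HOUGH_GRADIENT,1,200,param1=60,param2=20,minRadius=40,maxRadius=75))
```

```text
t 11.47 tcp [ 0.4558 -0.1978  0.2111] shift mm [ -2.8   7.8 -11.1] turn [-0.44 -1.71] wz 0.12 F [ 0.  -0.2 -0.1] gap 0.0856 q6 -1.69
[327.33937513 186.28174161]
395.875 250.875 15.2 [ 0.4547 -0.1878  0.06  ]
[[[194.5 207.5  40.8]]]
```

View pics/w8.png

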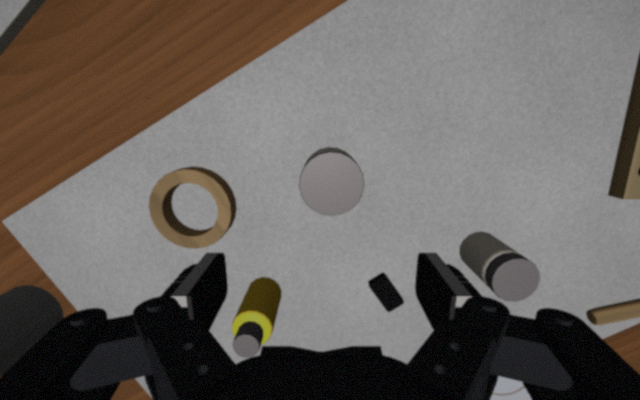

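The jar lid is at (332,184), against a predicted (327,186), which puts the jar at about (0.4535, -0.188). The fingers are clear of the ring and the yellow look-alike. I'll straighten and descend.

Call:
jog_arm:
  commands:
    - {"tx": -2, "ty": 7, "tz": -20, "wx": -0.4, "wy": -1.7, "wz": 0.1, "jaw": 1}
    - {"tx": 0, "ty": 3, "tz": -40, "wx": 0, "wy": 0, "wz": 0, "jaw": 1}
    - {"tx": 0, "ty": 0, "tz": -40, "wx": 0, "wy": 0, "wz": 0, "jaw": 1}
    - {"tx": 0, "ty": 0, "tz": 0, "wx": 0, "wy": 0, "wz": 0, "jaw": 1}

```text
t: 12.08
tcp_pos: [0.4543, -0.1795, 0.1099]
orientation: [0.789, 3.039, 0.002]
force: [-0.2, 0.1, 1.0]
finger_gap: 0.0854
```

Run:
```python
from h import *
go(.4535,-.188,.012)
w=snap("wrist","w9.png");u,v=proj(w,(.4535,-.188,.06));print(u,v)
g=cv2.medianBlur(cv2.cvtColor(w["im"],6),5)
m=np.zeros_like(g);u,v=int(u),int(v);x=g[max(v-110,0):v+110,u-110:u+110]
c=cv2.HoughCircles(x,cv2.HOUGH_GRADIENT,1,300,param1=50,param2=20,minRadius=35,maxRadius=90)
if c is not None:
  c=c[0,0];U,V=c[0]+u-110,c[1]+max(v-110,0);print(U,V,c[2],ray(w,U,V,.06),"r mm",c[2]/w["fx"]*(w["xyz"][2]-.06)*1000)
```

```text
t 12.07 tcp [ 0.4543 -0.1795  0.1099] shift mm [ -0.8  -8.5 -97.9] turn [-0.03  0.13] wz -0.55 F [-0.2  0.1  1. ] gap 0.0854 q6 -1.68
307.717723928133 229.52148773391605
308.5 223.5 46.3 [ 0.4501785  -0.18551861  0.06      ] r mm 27.95958709008769
```

Call:
jog_arm:
  commands:
    - {"tx": -2, "ty": -7, "tz": 0, "wx": 0, "wy": 0, "wz": -0.5, "jaw": 1}
    - {"tx": 0, "ty": 0, "tz": -15, "wx": 0, "wy": 0, "wz": 0, "jaw": 1}
    - {"tx": 0, "ty": 0, "tz": 0, "wx": 0, "wy": 0, "wz": 0, "jaw": 1}

```text
t: 12.5
tcp_pos: [0.4551, -0.1885, 0.1009]
orientation: [0.799, 3.025, -0.005]
force: [-1.0, -0.0, 0.8]
finger_gap: 0.0852
```

Run:
```python
from h import *
go(.4525,-.187,.012)
```

```text
t 12.5 tcp [ 0.4551 -0.1885  0.1009] shift mm [ -2.6   1.5 -88.9] turn [0.37 0.68] wz -0.07 F [-1.  -0.   0.8] gap 0.0852 q6 -1.69
```

Call:
jog_arm:
  commands:
    - {"tx": -2, "ty": 1, "tz": -25, "wx": 0.4, "wy": 0.7, "wz": 0, "jaw": 1}
    - {"tx": 0, "ty": 0, "tz": -25, "wx": 0.2, "wy": 0.3, "wz": 0, "jaw": 1}
    - {"tx": 0, "ty": 0, "tz": -18, "wx": 0, "wy": 0, "wz": 0, "jaw": 1}
    - {"tx": 0, "ty": 0, "tz": -2, "wx": 0, "wy": 0, "wz": 0, "jaw": 1}

```text
t: 13.0
tcp_pos: [0.456, -0.1903, 0.0351]
orientation: [0.802, 3.034, -0.003]
force: [0.3, -0.1, 1.2]
finger_gap: 0.0853
```

Run:
```python
from h import *
go(.4525,-.187,.012)
```

```text
t 13.0 tcp [ 0.456  -0.1903  0.0351] shift mm [ -3.5   3.3 -23.1] turn [0.15 0.18] wz -0.02 F [ 0.3 -0.1  1.2] gap 0.0853 q6 -1.69
```

Call:
jog_arm:
  commands:
    - {"tx": -3, "ty": 3, "tz": -8, "wx": 0.1, "wy": 0.2, "wz": 0, "jaw": 1}
    - {"tx": 0, "ty": 0, "tz": -8, "wx": 0, "wy": 0, "wz": 0, "jaw": 1}
    - {"tx": 0, "ty": 0, "tz": -6, "wx": 0, "wy": 0, "wz": 0, "jaw": 1}
    - {"tx": 0, "ty": 0, "tz": -1, "wx": 0, "wy": 0, "wz": 0, "jaw": 1}

```text
t: 13.5
tcp_pos: [0.454, -0.188, 0.0132]
orientation: [0.802, 3.033, -0.004]
force: [0.3, -0.4, 0.1]
finger_gap: 0.0853
```

Run:
```python
from h import *
go(.4525,-.187,.012)
```

```text
t 13.5 tcp [ 0.454  -0.188   0.0132] shift mm [-1.5  1.  -1.2] turn [0.2  0.17] wz -0.02 F [ 0.3 -0.4  0.1] gap 0.0853 q6 -1.69
```

Close on the jar.

Call:
jog_arm:
  commands:
    - {"tx": 0, "ty": 0, "tz": -1, "wx": 0.2, "wy": 0.2, "wz": 0, "jaw": 0.6}
    - {"tx": 0, "ty": 0, "tz": 0, "wx": 0, "wy": 0, "wz": 0, "jaw": 0.55}
    - {"tx": 0, "ty": 0, "tz": 0, "wx": 0, "wy": 0, "wz": 0, "jaw": 0.55}
    - {"tx": 0, "ty": 0, "tz": 0, "wx": 0, "wy": 0, "wz": 0, "jaw": 0.55}
  squeeze: 40

```text
t: 14.0
tcp_pos: [0.4541, -0.1881, 0.0124]
orientation: [-0.803, -3.037, 0.0]
force: [0.9, 0.1, -0.9]
finger_gap: 0.0607
```

Run:
```python
from h import *
go(.4525,-.187,.012)
w=snap("wrist","w10.png")
```

```text
t 14.0 tcp [ 0.4541 -0.1881  0.0124] shift mm [-1.6  1.1 -0.4] turn [-0.   -0.03] wz -0.02 F [ 0.9  0.1 -0.9] gap 0.0607 q6 -1.69
```

View pics/w10.png

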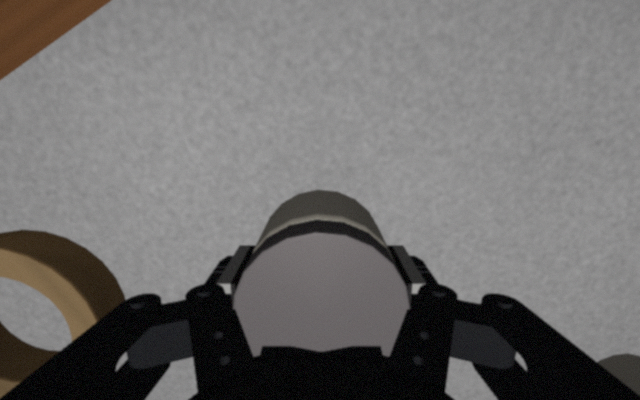

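The jar is gripped squarely, with a 60.7 mm gap and the lid front edge at (321,232). I'll lift.

Call:
jog_arm:
  commands:
    - {"tx": 0, "ty": 0, "tz": 15, "wx": 0, "wy": 0, "wz": 0, "jaw": 0.55}
    - {"tx": 0, "ty": 0, "tz": 40, "wx": 0, "wy": 0, "wz": 0, "jaw": 0.55}
    - {"tx": 0, "ty": 0, "tz": 50, "wx": 0, "wy": 0, "wz": 0, "jaw": 0.55}
    - {"tx": 0, "ty": 0, "tz": 45, "wx": 0, "wy": 0, "wz": 0, "jaw": 0.55}
    - {"tx": 0, "ty": 0, "tz": 0, "wx": 0, "wy": 0, "wz": 0, "jaw": 0.55}

```text
t: 14.68
tcp_pos: [0.4528, -0.1872, 0.1658]
orientation: [-0.802, -3.033, -0.002]
force: [0.2, -0.7, -2.2]
finger_gap: 0.0607
```

Run:
```python
from h import *
go(.5425,.209,.17)
w=snap("wrist","w11.png");s=env.get_state()
# jar centre from lid front edge in picture w10: same hand-fixed geometry; lid height = tcp z + .048
M=R.from_rotvec(s["orientation"]).as_matrix()
p=ray(w,321,232,s["tcp_pos"][2]+.048);print("front edge in tool",(M.T@(p-s["tcp_pos"])).round(4))
im=w["im"];print([int(x) for x in im[150:260:5,321,1]])
# pocket 2 from arm-free wrist picture w7 taken with TCP about (.4639,.2548,.2027)
```

```text
t 14.68 tcp [ 0.4528 -0.1872  0.1658] shift mm [ 89.7 396.2   4.2] turn [-0.14 -0.2 ] wz -0.01 F [ 0.2 -0.7 -2.2] gap 0.0607 q6 -1.69
front edge in tool [ 0.0313  0.0007 -0.0478]
[149, 153, 150, 152, 155, 151, 152, 152, 104, 68, 66, 66, 69, 102, 81, 30, 31, 124, 124, 120, 120, 119]
```

The front edge is 31.3 mm ahead of the tool axis, so the jar is centred in the grip. I'll carry it over.

Call:
jog_arm:
  commands:
    - {"tx": 18, "ty": 25, "tz": 2, "wx": 0, "wy": 0, "wz": 0, "jaw": 0.55}
    - {"tx": 24, "ty": 45, "tz": 2, "wx": 0, "wy": 0, "wz": 0, "jaw": 0.55}
    - {"tx": 24, "ty": 45, "tz": 2, "wx": 0, "wy": 0, "wz": 0, "jaw": 0.55}
    - {"tx": 24, "ty": 45, "tz": 2, "wx": 0, "wy": 0, "wz": 0, "jaw": 0.55}
    - {"tx": 5, "ty": 50, "tz": 2, "wx": 0, "wy": 0, "wz": 0, "jaw": 0.55}

```text
t: 15.35
tcp_pos: [0.5459, 0.0277, 0.1648]
orientation: [-0.809, -3.012, -0.006]
force: [-0.2, 0.8, -2.0]
finger_gap: 0.0606
```

Call:
jog_arm:
  commands:
    - {"tx": 0, "ty": 50, "tz": 2, "wx": 0, "wy": 0, "wz": 0, "jaw": 0.55}
    - {"tx": 0, "ty": 50, "tz": 2, "wx": 0, "wy": 0, "wz": 0, "jaw": 0.55}
    - {"tx": 0, "ty": 40, "tz": 2, "wx": 0, "wy": 0, "wz": 0, "jaw": 0.55}
    - {"tx": 0, "ty": 15, "tz": 0, "wx": 0, "wy": 0, "wz": 0, "jaw": 0.55}
    - {"tx": 0, "ty": 0, "tz": 0, "wx": 0, "wy": 0, "wz": 0, "jaw": 0.55}

```text
t: 15.98
tcp_pos: [0.542, 0.1899, 0.1608]
orientation: [-0.799, -2.998, 0.003]
force: [-0.5, -1.6, -1.7]
finger_gap: 0.0607
```

Run:
```python
from h import *
go(.5425,.209,.14)
```

```text
t 15.97 tcp [0.542  0.1899 0.1608] shift mm [  0.5  19.1 -20.8] turn [-0.49 -2.21] wz 0.18 F [-0.5 -1.6 -1.7] gap 0.0607 q6 -0.93
```

Call:
jog_arm:
  commands:
    - {"tx": 0, "ty": 10, "tz": 0, "wx": -0.5, "wy": -2.2, "wz": 0.2, "jaw": 0.55}
    - {"tx": 0, "ty": 6, "tz": -10, "wx": 0, "wy": 0, "wz": 0, "jaw": 0.55}
    - {"tx": 0, "ty": 0, "tz": -10, "wx": 0, "wy": 0, "wz": 0, "jaw": 0.55}
    - {"tx": 0, "ty": 0, "tz": 0, "wx": 0, "wy": 0, "wz": 0, "jaw": 0.55}

```text
t: 16.48
tcp_pos: [0.5421, 0.2017, 0.1368]
orientation: [-0.81, -3.031, 0.006]
force: [-0.0, -0.8, -2.4]
finger_gap: 0.0606
```

Run:
```python
from h import *
go(.5425,.209,.1)
w=snap("wrist","w12.png")
print(proj(w,(.5425,.209,.02)),proj(w,(.4625,.255,.112)),proj(w,(.5425,.209,.02)+np.append(-.042*np.array([.869,-.4948]),0)))
a=snap("top","top3.png");b=snap("side","side3.png")
H=np.vstack([cv2.resize(w["im"],None,fx=.75,fy=.75),np.hstack([cv2.resize(b["im"][60:220,140:340],(240,192)),np.zeros((192,240,3),np.uint8)])]);cv2.imwrite("pics/c12.png",H)
```

```text
t 16.48 tcp [0.5421 0.2017 0.1368] shift mm [  0.4   7.3 -36.8] turn [ 0.13 -0.3 ] wz 0.26 F [-0.  -0.8 -2.4] gap 0.0606 q6 -0.9
[328.64023558 194.23367211] [333.02127745  56.24015941] [328.68422673 143.65923301]
```

View pics/c12.png

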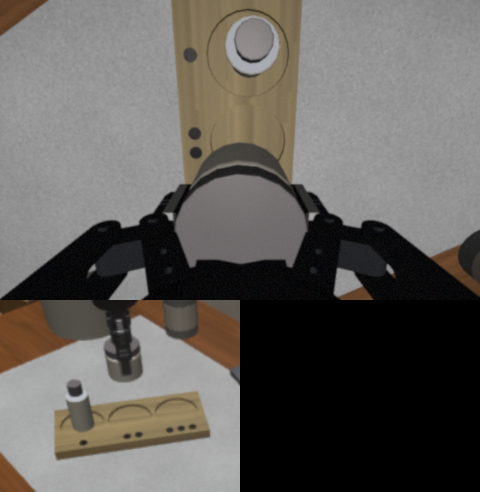

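The bottle stands in pocket 1, with its cap at full-resolution (339,53) inside the ring centred at about (331,70). The jar hangs over pocket 2, whose visible rims are at u≈280 and 380. That was picture 12 of 12, so from here I check numerically, starting by refining pocket 2 from the dots in this picture.

Run:
```python
from h import *
s=env.get_state();w=snap("wrist","w13.png");g=cv2.cvtColor(w["im"],6)
r=np.zeros_like(g);r[40:225,235:280]=cv2.inRange(g,0,70)[40:225,235:280]
n,l,st,ct=cv2.connectedComponentsWithStats(r);D=[]
for i in range(1,n):
  if 60<st[i,4]<500: D.append(ray(w,*ct[i],.02)[:2]);print(ct[i].round(1),st[i,4],D[-1].round(4))
D=np.array(D);D=D[D[:,0].argsort()]
ex=np.array([.869,-.4948]);ey=np.array([.4948,.869])
if len(D)==3:
  m2=(D[1]+D[2])/2;print("spacing",np.linalg.norm(m2-D[0]),"pocket1",D[0]+.0571*ey,"pocket2",m2+.0571*ey)
# pocket 1 and 2 rims on image row: dark rim columns
bh=cv2.morphologyEx(g,cv2.MORPH_BLACKHAT,np.ones((7,7)))
for v in (70,165,175,185):
  c=np.where(bh[v,270:395]>12)[0]+270;print(v,c.tolist())
```

```text
[252.1  72.2] 223 [0.4308 0.2061]
[258.5 176.9] 192 [0.5016 0.1661]
[260.  202.2] 186 [0.5206 0.1552]
[274.9 218.4] 123 [0.5393 0.1585]
70 [274, 275, 276, 315, 316, 317, 318, 319, 320, 354, 355, 356, 382, 383, 384]
165 [372, 373]
175 [281, 376, 377]
185 [279, 280, 281, 377, 378]
```

Call:
jog_arm:
  commands:
    - {"tx": -1, "ty": 6, "tz": -15, "wx": 0.1, "wy": -0.3, "wz": 0.2, "jaw": 0.55}
    - {"tx": 0, "ty": 3, "tz": -25, "wx": 0, "wy": 0, "wz": 0, "jaw": 0.55}
    - {"tx": 0, "ty": 0, "tz": -20, "wx": 0, "wy": 0, "wz": 0, "jaw": 0.55}
    - {"tx": 0, "ty": 0, "tz": -5, "wx": 0, "wy": 0, "wz": 0, "jaw": 0.55}

```text
t: 17.18
tcp_pos: [0.543, 0.2114, 0.074]
orientation: [0.803, 3.029, 0.005]
force: [0.9, 0.0, -1.8]
finger_gap: 0.0608
```

Run:
```python
from h import *
go(.541,.2095,.0245)
```

```text
t 17.18 tcp [0.543  0.2114 0.074 ] shift mm [ -2.   -1.9 -49.5] turn [-0.05  0.48] wz 0.04 F [ 0.9  0.  -1.8] gap 0.0608 q6 -0.88
```

Call:
jog_arm:
  commands:
    - {"tx": -2, "ty": -2, "tz": -15, "wx": 0, "wy": 0.5, "wz": 0, "jaw": 0.55}
    - {"tx": 0, "ty": 0, "tz": -12, "wx": 0, "wy": 0, "wz": 0, "jaw": 0.55}
    - {"tx": 0, "ty": 0, "tz": -8, "wx": 0, "wy": 0, "wz": 0, "jaw": 0.55}
    - {"tx": 0, "ty": 0, "tz": -3, "wx": 0, "wy": 0, "wz": 0, "jaw": 0.55}

```text
t: 17.68
tcp_pos: [0.5417, 0.2092, 0.0349]
orientation: [0.805, 3.036, 0.003]
force: [0.3, -0.1, -2.7]
finger_gap: 0.0607
```

Run:
```python
from h import *
go(.541,.2095,.0245)
```

```text
t 17.68 tcp [0.5417 0.2092 0.0349] shift mm [ -0.7   0.3 -10.4] turn [-0.08  0.08] wz 0.06 F [ 0.3 -0.1 -2.7] gap 0.0607 q6 -0.89
```

Call:
jog_arm:
  commands:
    - {"tx": 0, "ty": 0, "tz": -4, "wx": 0, "wy": 0, "wz": 0, "jaw": 0.55}
    - {"tx": 0, "ty": 0, "tz": -3, "wx": 0, "wy": 0, "wz": 0, "jaw": 0.55}
    - {"tx": 0, "ty": 0, "tz": -2, "wx": 0, "wy": 0, "wz": 0, "jaw": 0.55}

```text
t: 18.05
tcp_pos: [0.5421, 0.2094, 0.0259]
orientation: [0.805, 3.035, 0.003]
force: [-0.6, -0.5, -1.5]
finger_gap: 0.0604
```

Call:
jog_arm:
  commands:
    - {"tx": 0, "ty": 0, "tz": -2, "wx": 0, "wy": 0, "wz": 0, "jaw": 0.55}
    - {"tx": 0, "ty": 0, "tz": -1, "wx": 0, "wy": 0, "wz": 0, "jaw": 0.55}

```text
t: 18.3
tcp_pos: [0.5423, 0.2093, 0.0244]
orientation: [0.804, 3.034, 0.004]
force: [-4.7, -1.8, 10.4]
finger_gap: 0.0607
```

The jar is on the floor of pocket 2 at the expected height, with 10 N of contact. I'll release and go up.

Call:
jog_arm:
  commands:
    - {"tx": 0, "ty": 0, "tz": 0, "wx": 0, "wy": 0, "wz": 0, "jaw": 0.8}
    - {"tx": 0, "ty": 0, "tz": 0, "wx": 0, "wy": 0, "wz": 0, "jaw": 1}
    - {"tx": 0, "ty": 0, "tz": 0, "wx": 0, "wy": 0, "wz": 0, "jaw": 1}
    - {"tx": 0, "ty": 0, "tz": 0, "wx": 0, "wy": 0, "wz": 0, "jaw": 1}

```text
t: 18.8
tcp_pos: [0.5429, 0.2095, 0.0251]
orientation: [0.804, 3.032, 0.005]
force: [0.3, 0.4, 0.7]
finger_gap: 0.0852
```

Call:
jog_arm:
  commands:
    - {"tx": 0, "ty": 0, "tz": 15, "wx": 0, "wy": 0, "wz": 0, "jaw": 1}
    - {"tx": 0, "ty": 0, "tz": 35, "wx": 0, "wy": 0, "wz": 0, "jaw": 1}
    - {"tx": 0, "ty": 0, "tz": 50, "wx": 0, "wy": 0, "wz": 0, "jaw": 1}
    - {"tx": 0, "ty": 0, "tz": 50, "wx": 0, "wy": 0, "wz": 0, "jaw": 1}
    - {"tx": 0, "ty": 0, "tz": 40, "wx": 0, "wy": 0, "wz": 0, "jaw": 1}

```text
t: 19.42
tcp_pos: [0.5409, 0.2091, 0.2222]
orientation: [0.805, 3.035, 0.003]
force: [1.0, -0.0, 0.4]
finger_gap: 0.0854
```

Call:
jog_arm:
  commands:
    - {"tx": -10, "ty": -40, "tz": 10, "wx": 0, "wy": 0, "wz": 0, "jaw": 1}
    - {"tx": -10, "ty": -60, "tz": 5, "wx": 0, "wy": 0, "wz": 0, "jaw": 1}
    - {"tx": -10, "ty": -60, "tz": 5, "wx": 0, "wy": 0, "wz": 0, "jaw": 1}
    - {"tx": -10, "ty": -60, "tz": 5, "wx": 0, "wy": 0, "wz": 0, "jaw": 1}
    - {"tx": -5, "ty": -30, "tz": 0, "wx": 0, "wy": 0, "wz": 0, "jaw": 1}

```text
t: 20.05
tcp_pos: [0.4941, -0.0456, 0.2574]
orientation: [0.793, 3.023, 0.007]
force: [0.9, 0.2, -0.5]
finger_gap: 0.0855
```

Run:
```python
from h import *
go(.5,0,.2)
a0=cv2.imread("pics/top0.png");b0=cv2.imread("pics/side0.png");a=snap("top","top9.png");b=snap("side","side9.png")
p1=np.array([.4615,.255]);p2=np.array([.541,.2095])
def circ(c,roi,rmin,rmax,z):
  x0,y0,x1,y1=roi;x=cv2.resize(cv2.cvtColor(c["im"][y0:y1,x0:x1],6),None,fx=4,fy=4,interpolation=2)
  q=cv2.HoughCircles(x,cv2.HOUGH_GRADIENT,1,200,param1=60,param2=12,minRadius=rmin*4,maxRadius=rmax*4)
  if q is None:return print("none")
  u,v,r=q[0,0]/4;p=ray(c,u+x0,v+y0,z);print((u+x0,v+y0,r),p.round(4),"r mm",(r/c["fx"]*(c["xyz"][2]-z)*1000).round(1));return p
u,v=proj(a,(*p2,.072)).astype(int);print("jar pred",u,v);p=circ(a,(u-26,v-26,u+26,v+26),13,18,.072)
if p is not None:print("jar off mm",((p[:2]-p2)*1000).round(1))
u,v=proj(a,(*p1,.112)).astype(int);print("cap pred",u,v);p=circ(a,(u-15,v-15,u+15,v+15),4,9,.112)
if p is not None:print("cap off mm",((p[:2]-p1)*1000).round(1))
# side view: lid/cap ellipses
for n,p,z,h,rr in(("jar",p2,.072,28,(600,1500)),("cap",p1,.112,12,(60,260))):
  u,v=proj(b,(*p,z)).astype(int);x0,y0=u-h,v-h;sub=b["im"][y0:v+h,x0:u+h].astype(int)
  m=(np.abs(sub-b["im"][v,u].astype(int)).max(2)<12).astype(np.uint8)*255
  ks=[k for k in cv2.findContours(m,0,1)[0] if cv2.pointPolygonTest(k,(h,h),False)>=0]
  if ks:
    e=cv2.fitEllipse(cv2.convexHull(max(ks,key=cv2.contourArea)));q=ray(b,e[0][0]+x0,e[0][1]+y0,z)
    print("side",n,"pred",u,v,"ell",np.round(e[0],1)+[x0,y0],np.round(e[1],1),"off mm",((q[:2]-p)*1000).round(1))
```

```text
t 20.05 tcp [ 0.4941 -0.0456  0.2574] shift mm [  5.9  45.6 -57.4] turn [-0.02  0.96] wz -0.25 F [ 0.9  0.2 -0.5] gap 0.0855 q6 -1.39
jar pred 203 203
(np.float64(203.375), np.float64(202.625), np.float32(14.55)) [0.5428 0.2094 0.072 ] r mm 29.6
jar off mm [ 1.8 -0.1]
cap pred 173 241
(np.float64(174.375), np.float64(240.375), np.float32(7.2)) [0.4631 0.2527 0.112 ] r mm 14.1
cap off mm [ 1.6 -2.3]
side jar pred 245 138 ell [245.8 139.1] [14.5 26.1] off mm [-1. -3.]
side cap pred 200 129 ell [200.8 129.1] [ 4.8 10.5] off mm [-0.3 -0. ]
```

Both sit within about 3 mm of their pocket centres in both views, and at the seated heights. I'll let the arm settle, then hand in.

Call:
jog_arm:
  commands:
    - {"tx": 0, "ty": 0, "tz": 0, "wx": 0, "wy": 0, "wz": 0, "jaw": 1}
    - {"tx": 0, "ty": 0, "tz": 0, "wx": 0, "wy": 0, "wz": 0, "jaw": 1}
    - {"tx": 0, "ty": 0, "tz": 0, "wx": 0, "wy": 0, "wz": 0, "jaw": 1}

```text
t: 20.52
tcp_pos: [0.4944, -0.0435, 0.258]
orientation: [0.792, 3.023, 0.007]
force: [-0.6, 0.1, 0.6]
finger_gap: 0.0855
```

```bash
python3 -c "
from h import *
go(.5,0,.2);print(env.close_job())"
```

```text
t 20.52 tcp [ 0.4944 -0.0435  0.258 ] shift mm [  5.6  43.5 -58. ] turn [-0.02  0.99] wz -0.28 F [-0.6  0.1  0.6] gap 0.0855 q6 -1.39
the job is handed in; nothing more can be done
None
```

I stood the tall white bottle in the one-dot pocket and let go of it, then stood the squat jar in the two-dot pocket. The job was handed in at about 20.5 s; no verdict is reported.

- **Bottle:** my first grip on it was about 15 mm too high with a 2° tilt, so I reopened before lifting and gripped lower. It was lowered to contact at 6 N, and pictures after release showed it upright.
- **Jar:** it was lowered to contact at 10 N. It was released at the height expected for a seated jar.
- **Last checks:** in both the top and side views, the bottle's cap and the jar's lid lay within about 3 mm of the pocket centres. The jar was checked after release by these numbers only, as all 12 picture views were used. The arm ended clear of everything, with about zero force.
- **Disagreements:** the views differed by 2–3 mm on object and pocket positions, so I averaged them. That is well inside the 22 and 16 mm limits.

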